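# Open the hasped tea chest drawer

### The job

Get the stored tea glasses ready to hand: swing the steel hasp up off the staple and fold it right back on top of the tea chest, then pull the drawer out to its stop. Pull smoothly, so that the glasses in the drawer stay standing, and leave the tea tin and herb jar on the chest and the sugar bowl and tea glass in front of it as they stand.

Things in the scene. Friction and masses are not known exactly. Their poses are not given: they have to be found in the camera images.
- chest: fixed wooden tea chest on the table, 200 mm deep (its x), 240 mm wide (its y), 130 mm high. Origin: centre of its underside, on the table. Its front faces its own -x (towards the robot, more or less); the front face is 100 mm from the origin. The whole front is one drawer. On its top a steel hasp, see hasp.
- drawer (a joint): slide of the drawer, m: 0 = shut, 0.115 = fully out at its stop, along the chest's -x. About 1.5 N of friction; stays where left. A steel staple (12 mm wide, 6 mm thick) stands on the middle of the drawer front's top edge, 17 mm above the chest's top; with the hasp over it the drawer is blocked after some 5 mm. May start up to 4 mm out.
- handle (a point): middle of the drawer's straight steel handle bar, on the bar's axis. The bar is 10 mm thick and 110 mm long, along the chest's y, level, 45 mm in front of the drawer front (40 mm of free space behind it) and 25 mm below the chest's top (105 mm above the table); its two ends bend back to the drawer front. It moves with the drawer.
- hasp (a joint): hinge of the hasp, rad: 0 = flat forward, its slot over the staple; grows as the free end swings up and over, to the stop at 3.0 = folded back on the chest's top. Nearly free: past 1.6 it falls back, before that forward. Steel strap, 36 mm wide (chest's y; pinch it across this), 4 mm thick, 117 mm long, 80 g; overhangs the drawer front by 37 mm, end lip turned up 17 mm.
- hasp_hinge (a point): point on the hasp's hinge line, in the middle of the strap's width, 80 mm behind the drawer's front face and 6 mm above the chest's top (136 mm above the table). The hinge line runs along the chest's y. Fixed to the chest.
- hasp_tip (a point): point on the hasp, in the middle of the strap's width and thickness, 108 mm from the hinge line, 5 mm short of the end lip, 28 mm in front of the drawer front when locked. It moves with the hasp.
- stored_a: empty tea glass standing loose in the drawer (hidden while it is shut), right half seen from the robot; 58 mm across the rim, 48 mm at the foot, 80 mm high; origin under its centre, z axis up its axis. The drawer's inner floor is 21 mm above the table.
- stored_b: the same kind of glass, in the drawer's left half
- tea_tin: square brass tea tin 57 x 57 x 70 mm high, standing on the rear part of the chest's top, to the left or right of where the hasp folds back; origin under its centre
- sugar_bowl: white lidded sugar bowl, 95 mm across, 63 mm high, standing in front of the chest to the left or right of the drawer's path; origin under its centre
- tea_glass: empty tea glass, 58 mm across, 80 mm high, standing in front of the chest on the other side of the drawer's path; origin under its centre
- mint_jar: round terracotta herb jar with a wooden lid, 52 mm across, 62 mm high, standing on the rear part of the chest's top on the other side of the hasp from the tin; origin under its centre

How it is judged:
By the outcome, as a careful person would: the job done as asked, in the order asked, and still so for the second after the job is handed in, with the robot touching nothing.
It also fails if it takes over 54 s, if anything falls off the work surface, if the arm or the gripper's body presses on something with over 40 N, if the wrist force passes 120 N, or if a joint passes its speed limit or range.

### The arm

A 6-joint arm with a two-finger parallel gripper is mounted at the origin on the work surface. World frame = base frame: x ahead of the robot, y to its left, z up, the work surface at z = 0. Lengths are in mm, angles in rad, forces in N, time in s.
With the tool pointing down it reaches from about 225 to 725 mm from the base axis. Payload 3.1 kg.
Tool frame: the origin (TCP) lies midway between the tips of the shut fingers; the grasp point (between the pads) lies 19 mm behind it; z points along the fingers, y is the line along which they close (so a half turn about z gives the same grasp; the last joint's range is limited). The gripper opens to 85 mm and grips with 20 to 120 N. Pads are 22 mm wide; open, the fingers measure 114 mm over their backs; the gripper's body (76 mm by 85 mm) begins 54 mm behind the grasp point. The pads swing forward as they close: fully open they stand 13 mm farther back than shut.
Start: joints at [-1.234, 0.048, 0.099, 1.622, 0, 1.443], TCP at [235.313, -469.303, 231.312] pointing down, gripper open.
Joint ranges: [-2.91, 2.91], [-0.99, 1.94], [-1.21, 1.42], [-2.12, 2.29], [-1.49, 1.47], [-3.14, 3.14]. Speed limits (rad/s): [2.79, 2.79, 3.14, 3.14, 3.14, 3.14].

### API

Orientations are given as a rotation vector (axis times angle).
In Python, from workcell import r, cams gives the robot as it stands. The module is installed in compiled form; this text tells all that it offers.
- The arm moves only by the tool step_arm, never from a script. Its argument "series" is a list that holds one entry, the list of rows, each a list of 5 numbers: the shift along the tool's x, y, z scaled (see below), then the turn about the tool's z scaled (see below), then the finger opening in mm, from 0 to 85.4. A call has 1 to 5 rows; each row is the pose to reach, as a shift and turn from the pose commanded when the call began, along the tool's axes at that moment, turning the shorter way round; what a row does not reach only later rows make up. The controller multiplies each number of a shift by 1000 mm and each number of a turn by 360 degrees. A row lasts 1/8 s, in which the tool goes at most 62.5 mm and 10.7 degrees, less where a joint would pass 70% of its speed; a pose out of reach is approached as far as the arm can. A call with a number of a shift or a turn outside -1 to 1 is refused whole. A call with a gripper value outside its range is refused whole. The fingers move at their own pace and stop on an object; "newtons" is the grip in N (left out, the last holds). Time passes only in rows, so rows that repeat a pose let the fingers close. It gives the time, the measured TCP pose, the force, the opening and the grip force at its end, in the units of the state.
- r.get_state(): the state, without advancing time (a new reading comes with each control period).
- cams.read_camera(name): name is "scene" or "top" or "wrist"; returns a dict with "frame" (384x512x3 uint8, red, green, blue), "mtx" (3x3 intrinsics, pixels), "k1" (the pictures are not rectified: a ray, as slopes to the right and down, at radius r is drawn at 1 + k1 r^2 times it, then the intrinsics apply), "rvec" (rotation vector, rad) and "tvec" (3), from world to camera coordinates, as OpenCV has them. Camera axes: x right, y down, z forward; pixel columns grow to the right and rows downward; lengths in mm; the calibration is good to about 2 mm. A picture is of the moment at which its call begins. There is no depth.
- r.sign_off(): hands the job in; it is judged then, once.
The state is a dict: "time_s": time; "qpos": joint angles; "qd": joint speeds; "tau": joint torques, N m; "ee_pos": TCP position; "tool_rot": TCP orientation; "force": force on the tool from outside, world axes, zero at the start; "moment": the same for the moment, N m; "grip_width": finger opening in mm; "grasp_force": force on a finger pad.
Only numpy, scipy, OpenCV 4.12 (cv2) and the standard library are available. Lean on these libraries where they do the work, as an engineer would, in place of code of your own. Each camera call takes 0.05 s, during which the arm holds its last target. There are 200 camera calls.

## Working session

There is one attempt and no reset: what is moved stays moved. The work goes in short steps, Python scripts to look and compute and a tool call to move; the robot and the scene stay as the last step left them, time stands still between calls to the robot, and variables do not carry over. Pictures are saved under pics/ and viewed, at most 10 in all, crops included, and the job is handed in when it is done.

Besides the shell and the picture viewer there is one more tool, called after "Emit:" as name(argument=value, ...) on one line, values as JSON. step_arm: Moves the arm, as the interface text tells. Its arguments: {"type":"object","properties":{"series":{"type":"array","items":{"type":"array","items":{"type":"array","items":{"type":"number"}}}},"newtons":{"type":"number"}},"required":["series"]}

```bash
mkdir -p pics; cat > h.py <<'E'
import numpy as np, cv2
from workcell import r, cams
def cam(n):
    c=cams.read_camera(n); c={k:(np.array(v) if not np.isscalar(v) else v) for k,v in c.items()}
    c['R']=cv2.Rodrigues(np.float64(c['rvec']))[0]; c['C']=-c['R'].T@c['tvec'].ravel(); return c
def ray(c,uv):
    m=c['mtx']; d=np.array([(uv[0]-m[0,2])/m[0,0],(uv[1]-m[1,2])/m[1,1]]); s=d.copy()
    for _ in range(20): s=d/(1+c['k1']*(s@s))
    return c['R'].T@np.array([s[0],s[1],1.])
def onz(c,uv,z):
    d=ray(c,uv); return c['C']+d*(z-c['C'][2])/d[2]
def proj(c,P):
    p=c['R']@np.asarray(P,float)+c['tvec'].ravel(); s=p[:2]/p[2]; s=s*(1+c['k1']*(s@s)); m=c['mtx']
    return np.array([s[0]*m[0,0]+m[0,2],s[1]*m[1,1]+m[1,2]])
def save(c,n): cv2.imwrite('pics/'+n,cv2.cvtColor(c['frame'],cv2.COLOR_RGB2BGR))
E
python3 - <<'E'
from h import *
s=r.get_state(); print(s)
for n in ['scene','top']:
    c=cam(n); save(c,n+'0.png'); print(n,c['C'],c['k1'])
a=cv2.imread('pics/top0.png');cv2.imwrite('pics/top0b.png',cv2.resize(a,(800,600),interpolation=cv2.INTER_CUBIC))
a=cv2.imread('pics/scene0.png');cv2.imwrite('pics/scene0b.png',cv2.resize(a,(800,600),interpolation=cv2.INTER_CUBIC))
E
```

```text
{'time_s': 0.0, 'qpos': array([-1.23383081e+00,  4.87653236e-02,  9.75903787e-02,  1.62199222e+00,
       -9.83085614e-06,  1.44297293e+00]), 'qd': array([ 0.00208459,  0.00101996,  0.00032616,  0.00046359, -0.00012081,
       -0.0006189 ]), 'tau': array([ 5.34553658e-05, -3.38784420e+01,  3.20014036e+01,  2.03325413e-02,
       -1.13762487e-04,  1.48252337e-05]), 'ee_pos': array([ 235.09472442, -468.73870007,  230.10583791]), 'tool_rot': array([-3.05484595e+00, -7.22991971e-01,  4.03779620e-04]), 'force': array([ 0.0112647 , -0.01505941,  0.31776167]), 'moment': array([-0.01237959,  0.01613642,  0.01804885]), 'grasp_force': 0.0, 'grip_width': 85.18842971637098}
scene [ 971.40033343  500.85186755 1007.78181889] -0.13477137220976354
top [459.05197035  24.9290059  901.87910976] -0.10138579989208656
```

View pics/top0b.png

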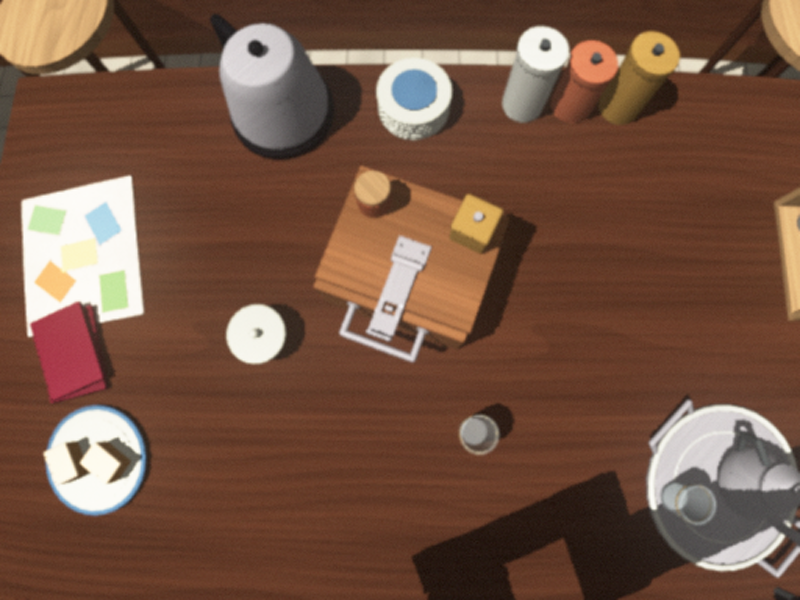

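View pics/scene0b.png

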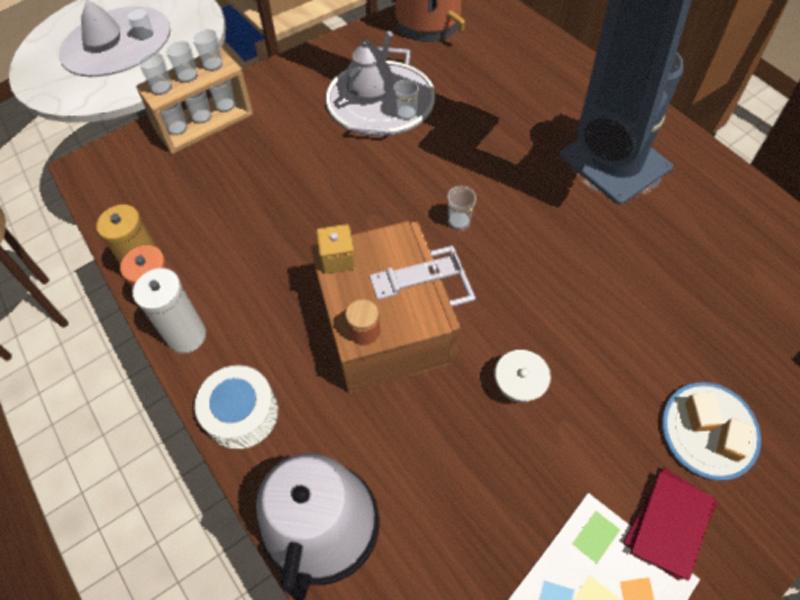

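The top view (800x600 scale) shows the chest with its top corners at about (362,168), (508,210), (315,285) and (462,345). The hasp runs from (412,243) to (383,335), and the handle bar from (342,333) to (415,358). The bowl is at (257,333), the glass at (480,433), the tin at (477,222) and the jar at (372,190). The scene view agrees.

```bash
python3 - <<'E'
from h import *
k=512/800
c=cam('top'); f=c['frame']; hsv=cv2.cvtColor(f,cv2.COLOR_RGB2HSV)
for n,uv,z in [('BL',(362,168),130),('BR',(508,210),130),('FL',(315,285),130),('FR',(462,345),130),('hL',(342,333),105),('hR',(415,358),105),('tip',(383,335),136),('hinge',(408,262),136),('bowl',(257,333),63),('glass',(480,433),75),('tin',(479,217),200),('jar',(373,185),192)]:
    print(n,onz(c,np.array(uv)*k,z).round(0))
m=((hsv[...,1]<70)&(hsv[...,2]>110)).astype(np.uint8); roi=np.zeros_like(m); roi[145:235,210:280]=1; m*=roi
n,l,st,ce=cv2.connectedComponentsWithStats(m)
for i in range(1,n):
    if st[i,4]>20: print(st[i],ce[i])
# chest wood mask
w=((hsv[...,0]<20)&(hsv[...,1]>110)&(hsv[...,2]>115)).astype(np.uint8); w[:100]=0;w[235:]=0;w[:,:195]=0;w[:,335:]=0
cv2.imwrite('pics/mask.png',cv2.resize(np.hstack([m[90:250,190:350]*255,w[90:250,190:350]*255]),None,fx=2.5,fy=2.5,interpolation=cv2.INTER_NEAREST))
im=cv2.resize(f[90:240,190:350,::-1],None,fx=4,fy=4,interpolation=cv2.INTER_CUBIC); 
cv2.imwrite('pics/crop.png',im)
E
```

```text
BL [802.  98. 130.]
BR [ 736. -123.  130.]
FL [620. 162. 130.]
FR [533. -51. 130.]
hL [552. 124. 105.]
hR [516.  16. 105.]
tip [546.  62. 136.]
hinge [653.  27. 136.]
bowl [556. 263.  63.]
glass [407. -82.  75.]
tin [700. -69. 200.]
jar [749.  76. 192.]
[ 234  151   42   68 1210] [254.24214876 183.12396694]
[217 193  57  39 461] [242.94793926 216.14750542]
```

View pics/crop.png

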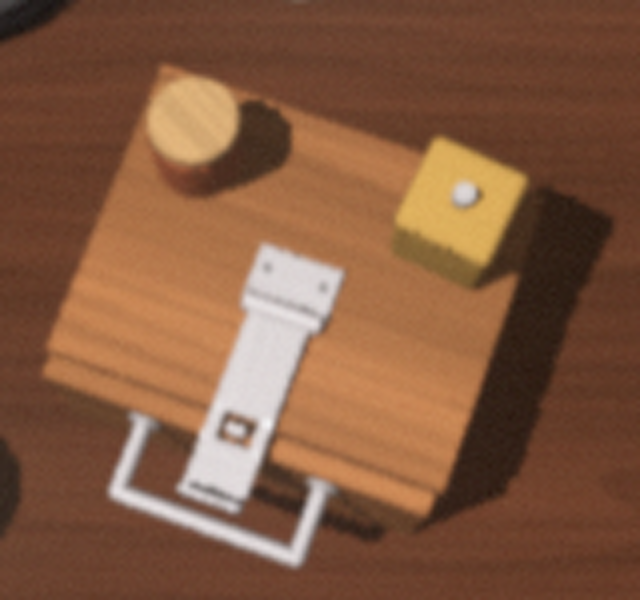

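The crop (4x, offset 190,90) shows the hinge line centre at about (286,308), the strap end at (180,492)–(240,508), the staple at (237,430) and the bar corners at (116,493) and (298,562).

```bash
python3 - <<'E'
from h import *
c=cam('top'); f=c['frame']; hsv=cv2.cvtColor(f,cv2.COLOR_RGB2HSV)
P=lambda u,v,z: onz(c,(190+u/4-.375,90+v/4-.375),z)
m=((hsv[...,1]<70)&(hsv[...,2]>110))
# bar points: ground coords at z=105 near bar
L=P(116,493,105)[:2];R=P(298,562,105)[:2]; d=(L-R)/np.linalg.norm(L-R); n=np.array([d[1],-d[0]])
ys,xs=np.nonzero(m[190:235,205:285]); pts=np.array([onz(c,(x+205,y+190),105)[:2] for x,y in zip(xs,ys)])
t=(pts-R)@d; o=(pts-R)@n; L0=np.linalg.norm(L-R)
q=pts[(t>15)&(t<L0-15)&(abs(o)<9)]
vx,vy,x0,y0=cv2.fitLine(np.float32(q),cv2.DIST_HUBER,0,.01,.01).ravel()
if vy<0: vx,vy=-vx,-vy
ey=np.array([vx,vy]); ex=np.array([vy,-vx]); yaw=np.arctan2(ex[1],ex[0]); p0=np.array([x0,y0])
near=pts[abs((pts-p0)@ex)<7]; s=np.sort((near-p0)@ey); print('bar ext',s[0],s[-1],'yaw',yaw,np.degrees(yaw))
h=p0+ey*(s[0]+s[-1])/2; print('handle',h)
# hasp strap at z=138
ys,xs=np.nonzero(m[150:220,230:280]); pt=np.array([onz(c,(x+230,y+150),138)[:2] for x,y in zip(xs,ys)])
A=(pt-h)@ex; B=(pt-h)@ey
for a in range(5,150,8):
    k=(A>a-4)&(A<a+4)
    if k.sum()>3: print(a,B[k].min().round(1),B[k].max().round(1),B[k].mean().round(1))
for nm,u,v,z in [('hinge',286,308,138),('end',210,500,136),('staple',237,430,147),('BL',165,65,130),('FL',43,375,130),('FR',428,515,130),('bowl',(257*.64-190)*4,(333*.64-90)*4,63),('glass',(480*.64-190)*4,(433*.64-90)*4,75),('tin',463,193,200),('jar',193,120,192)]:
    p=P(u,v,z)[:2]; print(nm,p.round(1),((p-h)@ex).round(1),((p-h)@ey).round(1))
c=cam('scene'); hc=np.r_[h,105]
for a,b,z in [(0,0,105),(0,55,105),(0,-55,105),(45+80,0,136),(17,0,136),(45,120,130),(45,-120,130),(245,120,130)]:
    print(a,b,z,(proj(c,np.r_[h+a*ex+b*ey,z])/.64).round(0))
E
```

```text
bar ext -59.11541360802823 61.49911653021485 yaw -0.34175152 -19.58092
handle [535.16280123  72.12831964]
5 -15.2 25.4 6.6
13 -18.6 19.4 0.2
21 -59.5 18.9 -8.5
29 -60.6 18.7 -13.3
37 -62.5 18.9 -14.9
45 -59.7 18.4 -6.1
53 -20.1 17.4 -0.6
61 -19.8 17.7 -1.1
69 -19.6 17.5 -1.1
77 -19.9 17.7 -1.6
85 -19.7 17.2 -1.3
93 -19.5 17.5 -0.9
101 -20.0 17.3 -1.4
109 -19.8 17.6 -1.3
117 -22.3 18.7 -1.6
125 -26.3 23.2 -0.9
133 -26.9 23.5 -1.5
141 -26.6 23.8 -1.4
149 -26.4 23.6 -1.6
hinge [655.1  26.7] 128.2 -2.6
end [545.8  68.1] 11.4 -0.2
staple [583.4  53.2] 51.8 -1.6
BL [806.3  99.7] 246.3 116.9
FL [617.3 164.9] 46.3 114.9
FR [538.9 -53.1] 45.5 -116.8
bowl [557.  264.1] -43.8 188.2
glass [407.9 -81.3] -68.4 -187.2
tin [702.6 -66.9] 204.4 -74.9
jar [746.3  77.7] 197.1 76.0
0 0 105 [460. 272.]
0 55 105 [471. 297.]
0 -55 105 [450. 248.]
125 0 136 [393. 280.]
17 0 136 [452. 264.]
45 120 130 [461. 328.]
45 -120 130 [416. 219.]
245 120 130 [342. 362.]
```

```bash
cat >> h.py <<'E'
H=np.array([535.2,72.1]); YW=-0.3418
EX=np.array([np.cos(YW),np.sin(YW)]); EY=np.array([-EX[1],EX[0]])
def W(a,b,z): return np.r_[H+a*EX+b*EY,z]
def go(*targets,yaw=None):
    s=r.get_state(); R=cv2.Rodrigues(np.float64(s['tool_rot']))[0]; y0=np.arctan2(R[1,0],R[0,0])
    dy=0 if yaw is None else (yaw-y0+np.pi)%(2*np.pi)-np.pi
    e=s['ee_pos']; print('t',s['time_s'],'abz',((e[:2]-H)@EX).round(1),((e[:2]-H)@EY).round(1),e[2].round(1),'yaw',y0.round(3),'F',s['force'].round(1),'w',s['grip_width'])
    for p in targets: print((R.T@(p-e)/1000).round(4),'turn',(-dy/2/np.pi).round(4))
E
python3 - <<'E'
from h import *
go(W(26,-1,230),yaw=YW+np.pi)
E
```

```text
t 0.25 abz -101.3 -610.4 230.7 yaw 0.465 F [-0.2 -0.3 -0.8] w 85.26152918083908
[ 0.528  -0.3298  0.0012] turn -0.3716
```

Emit:
step_arm(series=[[[0.528,-0.33,0,-0.372,85],[0.528,-0.33,0,-0.372,85],[0.528,-0.33,0,-0.372,85],[0.528,-0.33,0,-0.372,85],[0.528,-0.33,0,-0.372,85]]], newtons=20)

```text
time_s: 0.88
ee_pos: [398.7, -200.7, 231.4]
tool_rot: [2.394, 2.033, 0.0]
force: [1.1, -0.9, 0.1]
grip_width: 85.0
grasp_force: 0.0
```

```bash
python3 - <<'E'
from h import *
go(W(26,-1,230),yaw=YW+np.pi)
E
```

```text
t 0.875 abz -37.1 -302.8 231.4 yaw 1.408 F [ 1.1 -0.9  0.1] w 85.01508334052058
[0.2857 0.1159 0.0014] turn -0.2215
```

Emit:
step_arm(series=[[[0.285,0.116,0,-0.221,85],[0.285,0.116,0,-0.221,85],[0.285,0.116,0,-0.221,85],[0.285,0.116,0,-0.221,85],[0.285,0.116,0,-0.221,85]]])

```text
time_s: 1.5
ee_pos: [561.0, 61.1, 231.2]
tool_rot: [1.216, 2.896, -0.0]
force: [0.9, -1.1, 1.1]
grip_width: 84.5
grasp_force: 0.0
```

Emit:
step_arm(series=[[[0,0,0,-0.078,85],[0,0,0,-0.078,85],[0,0,0,-0.078,85],[0,0,0,-0.078,85],[0,0,0,-0.078,85]]])

```text
time_s: 2.12
ee_pos: [560.1, 59.0, 231.2]
tool_rot: [-0.49, -3.103, 0.0]
force: [-0.4, -0.8, -0.3]
grip_width: 84.9
grasp_force: 0.0
```

```bash
python3 - <<'E'
from h import *
go(W(26,-1,230),W(26,-1,124),yaw=YW+np.pi)
c=cam('wrist'); save(c,'w1.png'); print(c['C'])
for p in [W(0,50,105),W(0,-50,105),W(18,-1,138),W(126,-1,138)]: print(proj(c,p).round(0))
E
```

```text
t 2.125 abz 27.8 -4.0 231.2 yaw 2.828 F [-0.4 -0.8 -0.3] w 84.90867803070404
[0.0017 0.0031 0.0012] turn 0.0045
[0.0017 0.0031 0.1072] turn 0.0045
[488.69041714  82.31121279 373.94342627]
[315. 156.]
[209. 153.]
[261. 182.]
[257. 290.]
```

View pics/w1.png

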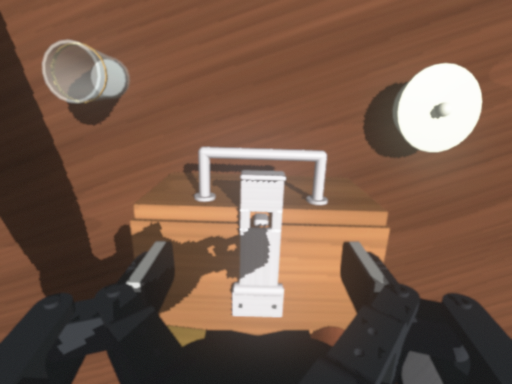

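The wrist view shows the bar at row 154, columns 205–322, the hasp centred at column about 262 and the hinge at row about 288. All are within 2 px of prediction, so I go down and pinch.

Emit:
step_arm(series=[[[0.002,0.003,0.05,0.004,85],[0.002,0.003,0.09,0.004,85],[0.002,0.003,0.115,0.004,70],[0.002,0.003,0.115,0.004,50],[0.002,0.003,0.115,0.004,42]]])

```text
time_s: 2.8
ee_pos: [559.9, 62.5, 117.7]
tool_rot: [0.527, 3.095, 0.001]
force: [0.1, 0.9, 1.4]
grip_width: 42.0
grasp_force: 0.0
```

Emit:
step_arm(series=[[[0,0,0,0,30],[0,0,0,0,30],[0,0,0,0,30],[0,0,0,0,30]]], newtons=20)

```text
time_s: 3.3
ee_pos: [560.5, 62.9, 118.3]
tool_rot: [0.526, 3.094, 0.002]
force: [-0.5, 2.1, 5.9]
grip_width: 35.1
grasp_force: 21.8
```

```bash
python3 - <<'E'
from h import *
hg=126;
s=r.get_state(); print(s['force'],s['grasp_force'])
e=s['ee_pos']; a0=(e[:2]-H)@EX; rr=hg-a0; b=(e[:2]-H)@EY; z0=e[2]; print(rr)
P=lambda th: W(hg-rr*np.cos(th),b,z0+rr*np.sin(th))
go(*[P(t) for t in np.arange(.2,2.4,.2)])
E
```

```text
[-0.52684964  2.09653851  5.87978599] 21.755984723567963
99.09415728012993
t 3.3 abz 26.9 -0.2 118.3 yaw 2.805 F [-0.5  2.1  5.9] w 35.115320107598095Traceback (most recent call last):
  File "<stdin>", line 6, in <module>
  File "h.py", line 23, in go
    for p in targets: print((R.T@(p-e)/1000).round(4),'turn',(-dy/2/np.pi).round(4))
                                                             ^^^^^^^^^^^^^^^^^^^
AttributeError: 'float' object has no attribute 'round'
```

Emit:
step_arm(series=[[[-0.002,0,-0.0197,0,30],[-0.0078,0,-0.0386,0,30],[-0.0173,0,-0.0559,0,30],[-0.03,0,-0.071,0,30],[-0.0455,0,-0.0833,0,30]]])

```text
time_s: 3.92
ee_pos: [599.9, 48.7, 197.9]
tool_rot: [-0.524, -3.09, -0.002]
force: [-0.9, 2.8, -3.7]
grip_width: 35.5
grasp_force: 34.1
```

```bash
sed -i "s/(-dy\/2\/np.pi).round(4)/round(float(-dy\/2\/np.pi),4)/" h.py; python3 - <<'E'
from h import *
hg=126;rr=99.1
P=lambda th: W(hg-rr*np.cos(th),-.2,118.3+rr*np.sin(th))
go(*[P(t) for t in np.arange(1.0,2.4,.2)])
E
```

```text
t 3.925 abz 68.8 -0.4 197.9 yaw 2.805 F [-0.9  2.8 -3.7] w 35.538132765073286
[-0.0036  0.0002 -0.0038] turn 0.0
[-0.0212  0.0001 -0.0129] turn 0.0
[-0.0402 -0.     -0.0183] turn 0.0
[-0.0599 -0.0002 -0.0199] turn 0.0
[-0.0796 -0.0003 -0.0175] turn 0.0
[-0.0984 -0.0004 -0.0112] turn 0.0
[-0.1155 -0.0005 -0.0013] turn 0.0
```

Emit:
step_arm(series=[[[-0.0176,0,-0.0091,0,30],[-0.0366,0,-0.0145,0,30],[-0.0563,0,-0.0161,0,30],[-0.076,0,-0.0137,0,30],[-0.0948,0,-0.0074,0,30]]])

```text
time_s: 4.55
ee_pos: [690.6, 16.3, 207.3]
tool_rot: [-0.526, -3.094, -0.0]
force: [-3.0, 1.4, 2.9]
grip_width: 35.3
grasp_force: 38.5
```

Emit:
step_arm(series=[[[-0.017,0,0.01,0,30],[-0.031,0,0.023,0,30],[-0.031,0,0.023,0,30]]])

```text
time_s: 4.92
ee_pos: [722.8, 4.6, 183.9]
tool_rot: [0.527, 3.094, -0.002]
force: [2.9, -0.1, 2.5]
grip_width: 35.4
grasp_force: 34.1
```

```bash
python3 - <<'E'
from h import *
hg=126;rr=99.1
P=lambda th: W(hg-rr*np.cos(th),-.2,118.3+rr*np.sin(th))
go(P(2.4))
c=cam('scene'); cv2.imwrite('pics/s1.png',cv2.resize(c['frame'][100:280,150:350,::-1],None,fx=3,fy=3))
E
```

```text
t 4.925 abz 199.4 -0.7 183.9 yaw 2.804 F [ 2.9 -0.1  2.5] w 35.44401923475835
[ 0.0003  0.0005 -0.0014] turn 0.0
```

View pics/s1.png

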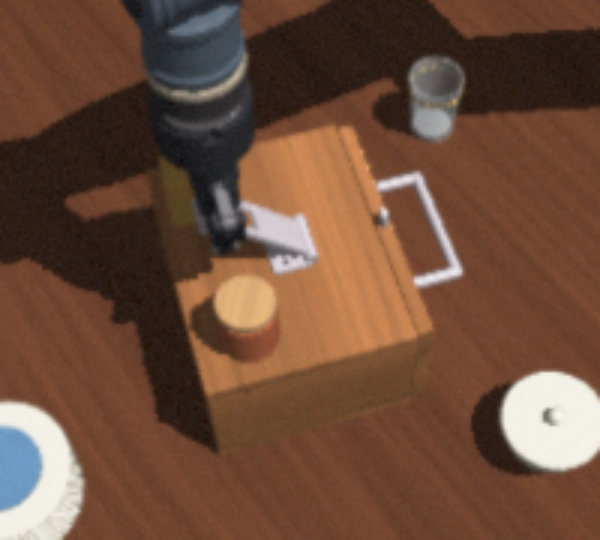

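The hasp is held past the top at about 2.4 rad, with the staple free and the tin and jar untouched. I release it with a narrow opening, then rise.

Emit:
step_arm(series=[[[0,0,0,0,44],[0,0,0,0,44],[0,0,0,0,44],[0,0,-0.02,0,44],[0,0,-0.06,0,44]]])

```text
time_s: 5.6
ee_pos: [719.1, 6.1, 241.2]
tool_rot: [-0.525, -3.09, 0.001]
force: [0.6, 0.5, 0.2]
grip_width: 44.4
grasp_force: 0.0
```

```bash
python3 - <<'E'
from h import *
go(W(0,-1,190),W(0,-1,250),yaw=YW+np.pi/2)
c=cam('scene'); cv2.imwrite('pics/s2.png',cv2.resize(c['frame'][100:280,150:350,::-1],None,fx=3,fy=3))
E
```

```text
t 5.6 abz 195.3 -0.5 241.2 yaw 2.805 F [0.6 0.5 0.2] w 44.38953889688169
[0.195  0.0006 0.0525] turn 0.2508
[ 0.1954  0.0005 -0.0075] turn 0.2508
```

View pics/s2.png

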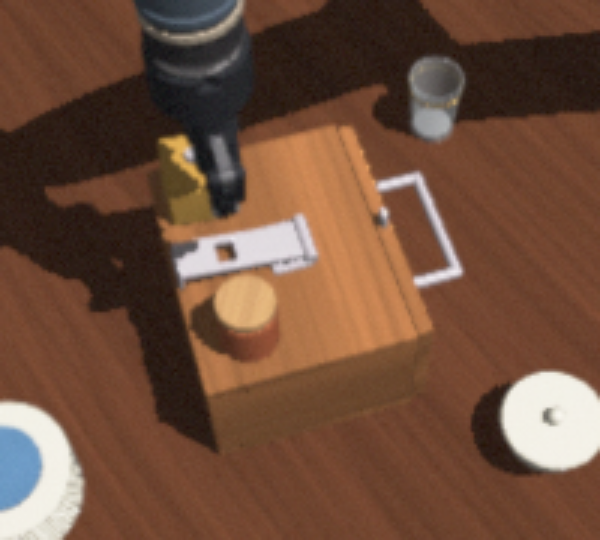

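The hasp lies flat back at its stop. Next I move above the handle with a quarter turn.

Emit:
step_arm(series=[[[0.04,0,-0.01,0.25,36],[0.08,0,-0.01,0.25,36],[0.12,0,-0.01,0.25,36],[0.16,0,-0.01,0.25,36],[0.195,0,-0.01,0.25,36]]])

```text
time_s: 6.28
ee_pos: [535.0, 70.9, 254.1]
tool_rot: [1.876, 2.519, 0.0]
force: [-0.0, 0.5, 0.7]
grip_width: 36.1
grasp_force: 0.0
```

Emit:
step_arm(series=[[[0,0,0,0.1,36],[0,0,0,0.1,36],[0,0,0,0.1,36],[0,0,0,0.1,36],[0,0,0,0.1,36]]])

```text
time_s: 6.9
ee_pos: [536.5, 70.4, 253.9]
tool_rot: [2.557, 1.825, -0.0]
force: [-0.1, 0.7, -1.1]
grip_width: 35.8
grasp_force: 0.0
```

```bash
python3 - <<'E'
from h import *
go(W(0,-1,150),W(0,-1,83),yaw=YW+np.pi/2)
E
```

```text
t 6.9 abz 1.8 -1.2 253.9 yaw 1.24 F [-0.1  0.7 -1.1] w 35.8463367137313
[ 0.0002 -0.0018  0.1039] turn 0.0017
[ 0.0002 -0.0018  0.1709] turn 0.0017
```

Emit:
step_arm(series=[[[0,-0.002,0.05,0.002,36],[0,-0.002,0.09,0.002,36],[0,-0.002,0.12,0.002,36],[0,-0.002,0.15,0.002,36],[0,-0.002,0.169,0.002,36]]])

```text
time_s: 7.52
ee_pos: [533.6, 71.1, 83.0]
tool_rot: [-2.567, -1.809, 0.003]
force: [0.1, -0.0, 0.4]
grip_width: 36.1
grasp_force: 0.2
```

Emit:
step_arm(series=[[[0,0,0,0,30],[0,0,0,0,24],[0,0,0,0,18],[0,0,0,0,14],[0,0,0,0,12]]])

```text
time_s: 8.15
ee_pos: [534.9, 71.0, 85.1]
tool_rot: [2.569, 1.808, 0.0]
force: [0.3, 0.9, 0.1]
grip_width: 12.1
grasp_force: 0.0
```

Emit:
step_arm(series=[[[0,0,0,0,10],[0,0,0,0,8],[0,0,0,0,6],[0,0,0,0,6]]], newtons=25)

```text
time_s: 8.65
ee_pos: [534.7, 71.0, 85.1]
tool_rot: [-2.569, -1.808, 0.0]
force: [-1.3, 1.0, 1.2]
grip_width: 9.0
grasp_force: 24.3
```

```bash
python3 - <<'E'
from h import *
go(W(-20,-1,84))
E
```

```text
t 8.65 abz -0.1 -1.2 85.1 yaw 1.226 F [-1.3  1.   1.2] w 9.012248838348981
[ 0.0001 -0.0199  0.0011] turn 0.0
```

Emit:
step_arm(series=[[[0,-0.0005,0,0,6],[0,-0.0015,0,0,6],[0,-0.003,0,0,6],[0,-0.005,0,0,6],[0,-0.0075,0,0,6]]], newtons=30)

```text
time_s: 9.28
ee_pos: [527.8, 73.6, 85.1]
tool_rot: [2.569, 1.808, 0.0]
force: [1.4, -0.1, -0.9]
grip_width: 8.8
grasp_force: 29.2
```

Emit:
step_arm(series=[[[0,-0.003,0,0,6],[0,-0.006,0,0,6],[0,-0.009,0,0,6],[0,-0.012,0,0,6],[0,-0.015,0,0,6]]])

```text
time_s: 9.9
ee_pos: [513.5, 78.7, 85.1]
tool_rot: [2.569, 1.808, 0.0]
force: [1.7, -0.7, -0.6]
grip_width: 8.8
grasp_force: 29.2
```

Emit:
step_arm(series=[[[0,-0.003,0,0,6],[0,-0.006,0,0,6],[0,-0.009,0,0,6],[0,-0.012,0,0,6],[0,-0.015,0,0,6]]])

```text
time_s: 10.52
ee_pos: [499.4, 83.7, 85.1]
tool_rot: [2.569, 1.808, 0.0]
force: [1.3, -1.0, -0.7]
grip_width: 8.7
grasp_force: 29.2
```

Emit:
step_arm(series=[[[0,-0.003,0,0,6],[0,-0.006,0,0,6],[0,-0.009,0,0,6],[0,-0.012,0,0,6],[0,-0.015,0,0,6]]])

```text
time_s: 11.15
ee_pos: [485.3, 88.8, 85.0]
tool_rot: [-2.569, -1.808, -0.0]
force: [1.2, 0.2, 0.0]
grip_width: 8.7
grasp_force: 29.2
```

Emit:
step_arm(series=[[[0,-0.003,0,0,6],[0,-0.006,0,0,6],[0,-0.009,0,0,6],[0,-0.012,0,0,6],[0,-0.015,0,0,6]]])

```text
time_s: 11.78
ee_pos: [471.2, 93.9, 85.0]
tool_rot: [-2.569, -1.808, -0.0]
force: [1.6, 0.3, 0.2]
grip_width: 8.7
grasp_force: 29.2
```

Emit:
step_arm(series=[[[0,-0.003,0,0,6],[0,-0.006,0,0,6],[0,-0.009,0,0,6],[0,-0.012,0,0,6],[0,-0.015,0,0,6]]])

```text
time_s: 12.4
ee_pos: [457.1, 99.0, 85.1]
tool_rot: [-2.569, -1.808, -0.0]
force: [1.7, 0.8, 0.9]
grip_width: 8.7
grasp_force: 29.2
```

Emit:
step_arm(series=[[[0,-0.003,0,0,6],[0,-0.006,0,0,6],[0,-0.009,0,0,6],[0,-0.012,0,0,6],[0,-0.0145,0,0,6]]])

```text
time_s: 13.02
ee_pos: [443.4, 103.9, 85.0]
tool_rot: [-2.569, -1.808, -0.0]
force: [2.6, 0.5, -0.7]
grip_width: 8.9
grasp_force: 29.2
```

```bash
python3 - <<'E'
from h import *
go(W(-115,-1,84))
E
```

```text
t 13.025 abz -97.2 -0.8 85.0 yaw 1.226 F [ 2.6  0.5 -0.7] w 8.85313960829593
[-0.0002 -0.0178  0.001 ] turn 0.0
```

Emit:
step_arm(series=[[[0,-0.0022,0,0,6],[0,-0.0042,0,0,6],[0,-0.006,0,0,6],[0,-0.0075,0,0,6],[0,-0.0088,0,0,6]]])

```text
time_s: 13.65
ee_pos: [435.2, 106.8, 85.0]
tool_rot: [-2.569, -1.808, -0.0]
force: [2.6, 1.1, 0.1]
grip_width: 8.6
grasp_force: 29.2
```

Emit:
step_arm(series=[[[0,-0.001,0,0,6],[0,-0.002,0,0,6],[0,-0.003,0,0,6],[0,-0.004,0,0,6],[0,-0.005,0,0,6]]])

```text
time_s: 14.28
ee_pos: [430.6, 108.5, 85.0]
tool_rot: [-2.569, -1.808, -0.0]
force: [1.6, 1.0, 0.1]
grip_width: 9.0
grasp_force: 29.2
```

Emit:
step_arm(series=[[[0,-0.0007,0,0,6],[0,-0.0014,0,0,6],[0,-0.002,0,0,6],[0,-0.0025,0,0,6],[0,-0.003,0,0,6]]])

```text
time_s: 14.9
ee_pos: [427.8, 109.5, 85.0]
tool_rot: [-2.569, -1.808, -0.0]
force: [2.6, 2.1, -0.4]
grip_width: 9.1
grasp_force: 29.2
```

Emit:
step_arm(series=[[[0,-0.0005,0,0,6],[0,-0.001,0,0,6],[0,-0.0015,0,0,6],[0,-0.002,0,0,6],[0,-0.002,0,0,6]]])

```text
time_s: 15.52
ee_pos: [426.6, 109.9, 85.0]
tool_rot: [2.568, 1.807, 0.002]
force: [5.5, 1.3, -1.6]
grip_width: 8.9
grasp_force: 29.2
```

Emit:
step_arm(series=[[[0,-0.0004,0,0,6],[0,-0.0008,0,0,6],[0,-0.0012,0,0,6],[0,-0.0012,0,0,6],[0,-0.0012,0,0,6]]])

```text
time_s: 16.15
ee_pos: [426.6, 109.9, 85.1]
tool_rot: [2.567, 1.805, 0.004]
force: [7.2, 0.5, -4.3]
grip_width: 8.9
grasp_force: 29.1
```

The pull force has risen and the bar has stopped moving, so the drawer is at its stop. I release it and rise clear.

Emit:
step_arm(series=[[[0,0.001,0,0,14],[0,0.002,0,0,22],[0,0.002,0,0,32],[0,0.002,0,0,32],[0,0.002,0,0,32]]])

```text
time_s: 16.77
ee_pos: [426.4, 109.8, 85.0]
tool_rot: [-2.569, -1.808, 0.001]
force: [-0.2, -0.8, 0.1]
grip_width: 32.1
grasp_force: 0.0
```

Emit:
step_arm(series=[[[0,0,-0.02,0,32],[0,0,-0.05,0,32],[0,0,-0.09,0,32],[0,0,-0.14,0,32],[0,0,-0.18,0,32]]])

```text
time_s: 17.4
ee_pos: [426.7, 109.8, 267.2]
tool_rot: [2.568, 1.807, 0.002]
force: [0.2, 0.3, 0.6]
grip_width: 31.9
grasp_force: 0.0
```

Emit:
step_arm(series=[[[0,-0.05,-0.02,0,32],[0,-0.1,-0.02,0,32],[0,-0.13,-0.02,0,32],[0,-0.13,-0.02,0,32],[0,-0.13,-0.02,0,32]]])

```text
time_s: 18.02
ee_pos: [304.8, 153.7, 285.0]
tool_rot: [2.569, 1.808, 0.001]
force: [0.0, -0.3, 0.8]
grip_width: 32.0
grasp_force: 0.0
```

```bash
python3 - <<'E'
from h import *
go()
c=cam('scene'); s=c['frame'][90:290,150:370]
d=cam('top'); t=d['frame'][90:290,150:370]
cv2.imwrite('pics/fin.png',cv2.resize(np.hstack([s,t])[...,::-1],None,fx=1.8,fy=1.8,interpolation=cv2.INTER_CUBIC))
E
```

```text
t 18.025 abz -244.5 -0.4 285.0 yaw 1.227 F [ 0.  -0.3  0.8] w 32.04880726816217
```

View pics/fin.png

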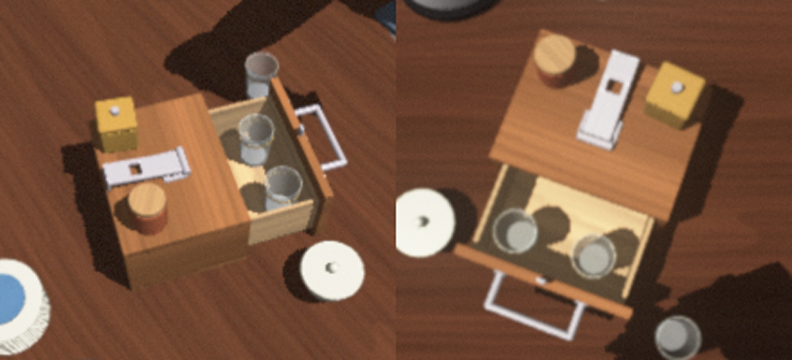

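Both stored glasses are standing, the drawer is fully out, the hasp is folded back, and the tin, jar, bowl and glass have not moved.

```bash
python3 -c "
from workcell import r
print(r.sign_off())"
```

```text
the job is handed in; nothing more can be done
None
```

The job is handed in: the hasp is folded back on the chest, the drawer is out at its stop with both glasses standing, and the tin, jar, bowl and tea glass look undisturbed in the final pictures; sign-off gave no verdict.

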